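# Snap the stamp head onto its stud and keep it pressed

### The arm

A 6-joint arm with a two-finger parallel gripper is mounted at the origin on a cart in front of the work surface, level with it; the furniture and walls round the work are solid. World frame = base frame: x ahead of the robot, y to its left, z up, the work surface at z = 0. Lengths are in m, angles in rad, forces in N, time in s.
With the tool pointing down it reaches from about 0.275 to 0.825 m from the base axis. Payload 5.2 kg.
Tool frame: the origin (TCP) lies at the very end of the fingers, on their centre line; the grasp point (between the pads) lies 19 mm behind it (robot.grip_depth is the distance from the TCP to the grasp point, in m); x points along the fingers, y is the direction in which the jaws open and shut, and the axes are right-handed (so a half turn about x gives the same grasp; the last joint's range is limited). The gripper opens to 93 mm and grips with 3 to 60 N. Pads are 15 mm wide; open, the fingers measure 128 mm over their backs; the gripper's body (75 mm by 188 mm) begins 65 mm behind the grasp point.
Start: joints at [1.135, 0.259, 1.535, -0, 1.348, -0.203], TCP at [0.127, 0.535, 0.194] pointing down, gripper open.
Joint ranges: [-3.14, 3.14], [-0.91, 2.08], [0.19, 2.58], [-1.22, 4.36], [0.22, 2.71], [-3.12, 3.12]. Speed limits (rad/s): [2.57, 2.57, 3.14, 3.14, 3.14, 3.14].

### API

Orientations are given as [roll, pitch, yaw] about the fixed x, y, z axes, in that order (R = Rz(yaw) Ry(pitch) Rx(roll)).
In Python, from rig import robot, vision, job gives the robot as it stands.
- The arm moves only by the tool move_arm, never from a script. Its arguments are lists of equal length, an entry for each row: "slide": the shift along the tool's x, y, z in mm, a list of three; "rotation": the turn, a rotation vector about the tool's x, y, z in rad, a list of three; "grip": the opening, from 0 (shut) to 1 (fully open). In form: {"slide": [[tx, ty, tz], ...], "rotation": [[ax, ay, az], ...], "grip": [grip, ...]}. A call has 1 to 12 rows; each row is the pose to reach, as a shift and turn from the pose measured when the call began, along the tool's axes at that moment; what a row does not reach only later rows make up. A row lasts 1/12 s, in which the tool goes at most 41.7 mm and 7.16 degrees, less where a joint would pass 70% of its speed; a pose out of reach is approached as far as the arm can. A call with a gripper value outside its range is refused whole. The fingers move at their own pace and stop on an object; "newtons" is the grip in N (left out, the last holds). Time passes only in rows, so rows that repeat a pose let the fingers close. It gives the time, the measured TCP pose, the force and the opening at its end, in the units of the state.
- robot.get_obs(): the state, without advancing time (a new reading comes with each control period).
- vision.get_image(name): name is "side" or "top" or "wrist"; returns a dict with "image" (420x560x3 uint8, blue, green, red), "mtx" (3x3 intrinsics, pixels), "R" (3x3) and "t" (3): a world point X has camera coordinates R X + t; the wrist camera has in their place "mount" (4x4, takes a point from camera to tool coordinates, whose origin is the TCP and whose axes are the tool frame's). Camera axes: x right, y down, z forward; pixel columns grow to the right and rows downward; lengths in m; the calibration is good to about 2 mm. A picture is of the moment at which its call begins: read the wrist's pose just before it. There is no depth.
- job.hand_in(): hands the job in, once; it reports no verdict.
The state is a dict: "clock": time; "qpos": joint angles; "qvel": joint speeds; "tau": joint torques, N m; "position": TCP position; "eef_rot": TCP orientation; "wrist_force": force on the tool from outside, world axes, zero at the start; "torque": the same for the moment, N m; "gripper_width": opening from 0.0 (shut) to 1.0 (fully open).
Only numpy, scipy, OpenCV 4.12 (cv2) and the standard library are available. Lean on these libraries where they do the work, as an engineer would, in place of code of your own. Each camera call takes 0.05 s, during which the arm holds its last target.

### The job

Lift the red stamp head out of the open mould and press it, face up, onto the snap stud of the sprung assembly block until it clicks and its rim sits flush on the wooden flange. After the click go on pressing with the fingers so that the flange stays pushed part way down on its spring, clearly down but not hard on its stop, and finish while still pressing and holding it like that. Leave the green head in the mould and everything else on the table where it is.

Things in the scene. Friction and masses are not known exactly. Their poses are not given: they have to be found in the camera images.
- red_head: Red plastic stamp head to be fitted: round cap, 42 mm diameter, 24 mm high, about 40 g, closed on top (black five-ray relief), open underneath: lip 5 mm high with a 26 mm opening at the rim, above it a 32 mm bore, 19 mm deep in all. Origin: centre of its underside; z up. Starts in one of the mould's two cavities, rim down, its top 14 mm standing out. Yaw is free.
- green_head: Green stamp head of the same shape and size with an eight-ray relief, in the other cavity of the mould; it stays there.
- mould: Aluminium mould plate fixed to the table, 72 mm (its x) by 144 mm (its y) by 24 mm high, left of the sticker racks. Two round cavities, 46 mm in diameter and 10 mm deep, centred on its y axis at y = -35 mm and +35 mm. Origin: centre of its underside; z up.
- block: Grey assembly block fixed to the table, 96 x 96 x 26 mm with a steel collar (62 mm diameter, top at 29 mm). The stud with its flange stands over its middle. Origin: centre of its underside; z up. To its right, from y = -0.23 outwards, stands a wooden tray with goods up to 160 mm high.
- seat (a point): Centre of the top face of the wooden flange (50 mm wide); moves with the spring, 49 mm above the table at rest. White stud on it: 23 mm thick, 17.5 mm high, top tapering to 15 mm, 4 sprung balls 8 mm up. The head's lip meets the balls with its underside 11 mm above this face and gives way at 7 to 10 N, 9 mm above it: a click, the force drops. Home = underside on this face.
- stud (a joint): Travel of flange and stud downwards on their spring, in m: 0 = up (at rest), 0.010 = hard on the stop. Moves from about 2 N, then 1.5 N more per mm (about 9 N at 5 mm, 17 N at the stop). It also sinks while the head is pushed over the balls and springs back at the click.
- tape: Bystander: roll of paper tape with a white face; leave it where it is.
- ink_pad: Bystander: plain black ink pad; leave it where it is.
- roller: Bystander: small black upright roller stamp; leave it where it is.
- yellow_carton: Bystander: yellow carton; leave it where it is.
- sticker_pack_1: Pack of sticker sheets, 13 x 177 x 123 mm, standing in the middle one of three fixed wire racks in a row between mould and block; racks and packs reach from about 80 mm left to 80 mm right of it and up to 140 mm above the table: carry the head over them.

How it is judged:
By the outcome, as a careful person would: the job done as asked, in the order asked, and still so for the second after the job is handed in, while the arm keeps its last pose, push and grip.
It also fails if it takes over 56 s, if anything falls off the work surface, if the arm or the gripper's body presses on something with over 40 N, if the wrist force passes 120 N, or if a joint passes its speed limit or range.

## Working session

There is one attempt and no reset: what is moved stays moved. The work goes in short steps, Python scripts to look and compute and a tool call to move; the robot and the scene stay as the last step left them, time stands still between calls to the robot, and variables do not carry over. Pictures are saved under pics/ and viewed, and the job is handed in when it is done.

Besides the shell and the picture viewer there is one more tool, called as name(argument=value, ...) on one line, values as JSON. move_arm: Moves the arm, as the interface text tells. Its arguments: {"type":"object","properties":{"slide":{"type":"array"},"rotation":{"type":"array"},"grip":{"type":"array"},"newtons":{"type":"number"}},"required":["slide","rotation","grip"]}

```bash
mkdir -p pics; ls; python3 - <<'E'
from rig import robot, vision, job
import cv2
o=robot.get_obs(); print(o)
for n in ["side","top","wrist"]:
    d=vision.get_image(n); cv2.imwrite(f"pics/{n}0.png",d["image"])
    print(n,d["mtx"],d.get("R"),d.get("t"),d.get("mount"))
E
```

```text
pics
{'clock': 0.0, 'qpos': array([ 1.13523103e+00,  2.59310672e-01,  1.53607134e+00, -6.18462460e-06,
        1.34800639e+00, -2.02807256e-01]), 'qvel': array([ 0.00135002, -0.00172659,  0.00032429,  0.0009368 , -0.0004355 ,
       -0.00072952]), 'tau': array([ 3.00408965e-04, -4.37311506e+01, -2.84006292e+01,  7.18187657e-02,
        4.13510681e-02, -1.81544328e-04]), 'position': array([0.12659352, 0.5346268 , 0.19323987]), 'eef_rot': array([-1.77024606,  1.56900056, -2.00300274]), 'wrist_force': array([ 0.13363433, -0.53248556, -0.26096749]), 'torque': array([ 0.01169832, -0.03515679,  0.04201562]), 'gripper_width': 1.0016977983978272}
side [[476.2768978    0.         279.8687097 ]
 [  0.         476.2768978  211.33829182]
 [  0.           0.           1.        ]] [[ 0.99169736 -0.12748683  0.01683593]
 [-0.06133102 -0.58397902 -0.80944859]
 [ 0.11302586  0.80169546 -0.58694935]] [-0.53335301  0.16700331  0.78309823] None
top [[545.95703039   0.         280.5018911 ]
 [  0.         545.95703039 211.28599133]
 [  0.           0.           1.        ]] [[-0.02403614 -0.99941154  0.02447114]
 [-0.99105519  0.0206067  -0.13185207]
 [ 0.13127021 -0.02742146 -0.9909673 ]] [0.14288672 0.57121121 1.24284185] None
wrist [[299.26432403   0.         279.65680305]
 [  0.         299.26432403 209.98821923]
 [  0.           0.           1.        ]] None None [[-2.16434067e-04 -2.77067133e-01  9.60850538e-01 -1.91345825e-01]
 [ 9.99999769e-01  5.59188067e-04  3.86497833e-04  4.08276277e-04]
 [-6.44382002e-04  9.60850400e-01  2.77066948e-01 -7.73095798e-02]
 [ 0.00000000e+00  0.00000000e+00  0.00000000e+00  1.00000000e+00]]
```

View pics/side0.png

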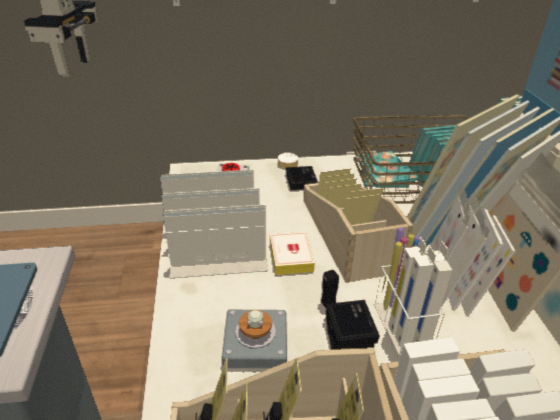

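View pics/top0.png

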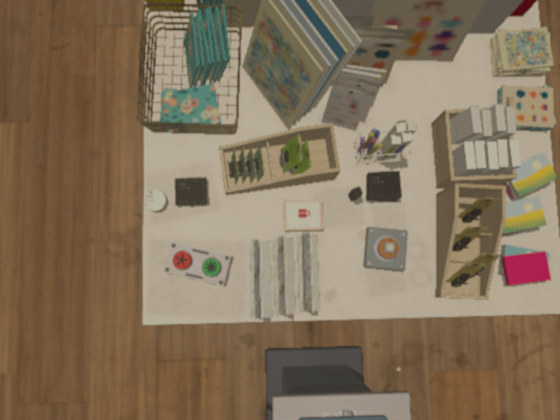

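View pics/wrist0.png

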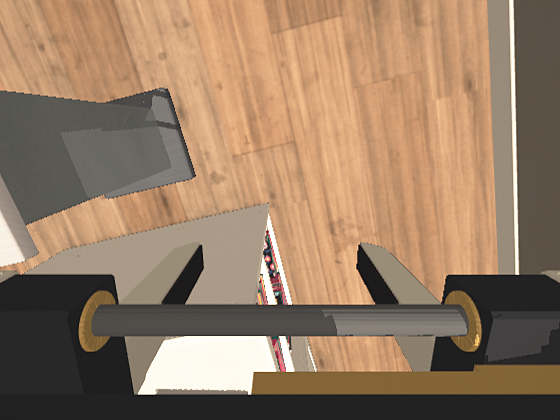

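The side view shows the racks in the middle, the block at about (255,335) and the red head behind the racks at (231,167). In the top view, red is at about (182,260), green at (211,267), and the stud on its flange at about (388,248). The wrist view shows only floor and table edge. Next I'll measure the positions.

```bash
cat > h.py <<'E'
import numpy as np, cv2
from scipy.spatial.transform import Rotation as Ro
from rig import robot, vision, job
def ray(d,uv,pose=None):
    k=np.linalg.inv(d["mtx"])@[uv[0],uv[1],1]
    if pose is None:
        return -d["R"].T@d["t"], d["R"].T@k
    Rt,p=pose; M=d["mount"]
    return Rt@M[:3,3]+p, Rt@(M[:3,:3]@k)
def onz(d,uv,z,pose=None):
    c,v=ray(d,uv,pose); return c+v*(z-c[2])/v[2]
def proj(d,X):
    q=d["mtx"]@(d["R"]@X+d["t"]); return q[:2]/q[2]
def pose(o):
    return Ro.from_euler('xyz',o["eef_rot"]).as_matrix(), np.array(o["position"])
E
python3 - <<'E'
from h import *
t=vision.get_image("top"); s=vision.get_image("side")
hsv=cv2.cvtColor(t["image"],cv2.COLOR_BGR2HSV)
def blobs(m,x0,x1,y0,y1):
    z=np.zeros_like(m); z[y0:y1,x0:x1]=m[y0:y1,x0:x1]
    cs,_=cv2.findContours(z,0,1); c=max(cs,key=cv2.contourArea); return cv2.minEnclosingCircle(c),cv2.contourArea(c),cv2.boundingRect(c)
red=((((hsv[...,0]<8)|(hsv[...,0]>172))&(hsv[...,1]>130)&(hsv[...,2]>60))*255).astype(np.uint8)
gr=(((hsv[...,0]>40)&(hsv[...,0]<85)&(hsv[...,1]>100))*255).astype(np.uint8)
for m,n in((red,'r'),(gr,'g')):
    b=blobs(m,160,240,235,290); print(n,b,onz(t,b[0][0],.034))
fl=(((hsv[...,0]<22)&(hsv[...,1]>90)&(hsv[...,2]>60))*255).astype(np.uint8)
b=blobs(fl,365,410,228,272); print('flange',b,onz(t,b[0][0],.049))
a=cv2.resize(t["image"][235:290,155:245],None,fx=8,fy=8,interpolation=2)
c=cv2.resize(t["image"][222:277,360:415],None,fx=8,fy=8,interpolation=2)
cv2.imwrite("pics/m1.png",a);cv2.imwrite("pics/b1.png",c)
cv2.imwrite("pics/s1.png",cv2.resize(s["image"][300:375,215:295],None,fx=7,fy=7,interpolation=2))
E
```

```text
r (((181.73880004882812, 259.97015380859375), 8.799386978149414), 216.5, (173, 252, 18, 17)) [0.46593522 0.36074054 0.034     ]
g (((211.1692352294922, 266.79229736328125), 8.462383270263672), 196.0, (203, 259, 17, 17)) [0.44867929 0.29311893 0.034     ]
flange (((388.0, 247.69444274902344), 10.563875198364258), 322.0, (378, 238, 21, 21)) [ 0.48260001 -0.11583413  0.049     ]
```

View pics/m1.png

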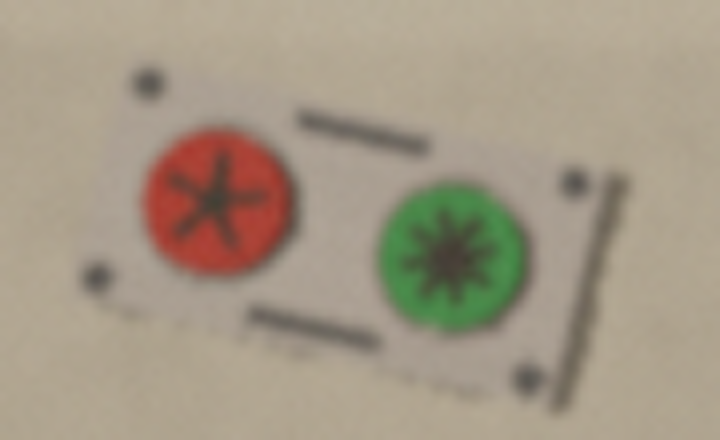

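View pics/b1.png

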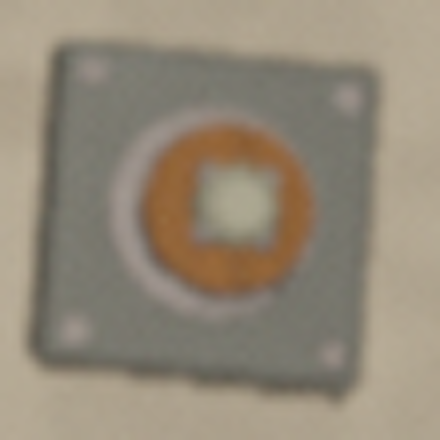

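View pics/s1.png

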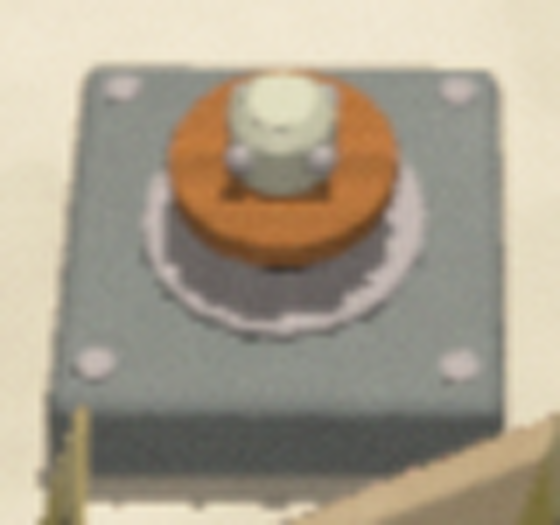

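```bash
python3 - <<'E'
from h import *
t=vision.get_image("top"); s=vision.get_image("side")
print('flange side',onz(s,(255.4,322.6),.049),'stud side',onz(s,(256,314.3),.0665),'stud top',onz(t,(390.4-.4,247.5),.0665),'flange top',onz(t,(388.2,247.8),.049))
print('red side',onz(s,(231,167),.037))
for n,p in (('rack corners',[(250,240),(318,235),(318,315),(250,320)]),):
    for q in p: print(n,onz(t,q,.135))
print('tray edge',onz(t,(440,240),.1))
o=robot.get_obs(); R,p=pose(o); print(o['clock'],p.round(4)); print(R.round(4))
h=np.array([.4659,.3607,.034]);
# target jaw axis = mould x
ax=np.array([.969,-.248,0]); 
for s_ in(1,-1):
    y=ax*s_; x=np.array([0,0,-1.]); z=np.cross(x,y); T=np.c_[x,y,z]
    print(s_,Ro.from_matrix(R.T@T).as_rotvec())
print('shift to above red (TCP z .15):',(R.T@(np.array([.466,.3607,.15])-p)*1000).round(1))
E
```

```text
flange side [ 0.48475582 -0.11851798  0.049     ] stud side [ 0.48592474 -0.11799026  0.0665    ] stud top [ 0.48187653 -0.11651418  0.0665    ] flange top [ 0.48234606 -0.11628603  0.049     ]
red side [0.46940762 0.36141066 0.037     ]
rack corners [0.50050381 0.19960422 0.135     ]
rack corners [0.50804901 0.05335613 0.135     ]
rack corners [0.3388293  0.05896307 0.135     ]
rack corners [0.33213418 0.20241372 0.135     ]
tray edge [ 0.49399569 -0.22152794  0.1       ]
0.35 [0.1268 0.5351 0.1939]
[[-2.000e-04  2.307e-01  9.730e-01]
 [-4.000e-04  9.730e-01 -2.307e-01]
 [-1.000e+00 -4.000e-04 -1.000e-04]]
1 [1.58856027e+00 2.78463555e-04 3.88533419e-04]
-1 [-1.55303233e+00 -3.86652105e-04  2.77115210e-04]
shift to above red (TCP z .15): [ 43.9 -91.4 370.3]
```

move_arm(slide=[[4,-9,37],[8,-18,74],[12,-27,111],[17,-36,148],[21,-45,185],[25,-55,222],[30,-64,259],[35,-73,296],[40,-82,333],[44,-91,371],[44,-91,371],[44,-91,371]], rotation=[[0.12,0,0],[0.24,0,0],[0.36,0,0],[0.48,0,0],[0.6,0,0],[0.72,0,0],[0.84,0,0],[0.96,0,0],[1.08,0,0],[1.2,0,0],[1.32,0,0],[1.44,0,0]], grip=[1,1,1,1,1,1,1,1,1,1,1,1])

```text
clock: 1.35
position: [0.469, 0.3591, 0.149]
eef_rot: [-0.597, 1.569, -2.279]
wrist_force: [-0.6, -0.2, 0.3]
gripper_width: 1.0
```

move_arm(slide=[[0,0,0],[0,0,0],[0,0,0]], rotation=[[0.12,0,0],[0.15,0,0],[0.15,0,0]], grip=[1,1,1])

```text
clock: 1.6
position: [0.4692, 0.3588, 0.1488]
eef_rot: [-0.531, 1.569, -2.366]
wrist_force: [-0.6, 0.4, -0.5]
gripper_width: 1.001
```

```bash
python3 - <<'E'
from h import *
o=robot.get_obs(); R,p=pose(o); print(o['clock'],p.round(4),o['qpos'].round(3)); print(R.round(3))
w=vision.get_image("wrist"); cv2.imwrite("pics/w2.png",w["image"])
hsv=cv2.cvtColor(w["image"],cv2.COLOR_BGR2HSV)
for n,m in(('r',((hsv[...,0]<8)|(hsv[...,0]>172))&(hsv[...,1]>130)&(hsv[...,2]>60)),('g',(hsv[...,0]>40)&(hsv[...,0]<85)&(hsv[...,1]>100))):
    cs,_=cv2.findContours((m*255).astype(np.uint8),0,1); c=max(cs,key=cv2.contourArea); e=cv2.fitEllipse(c)
    print(n,e,cv2.boundingRect(c),onz(w,e[0],.036,(R,p)))
E
```

```text
1.6 [0.4692 0.3588 0.1488] [ 4.640e-01  3.650e-01  1.500e+00 -1.000e-03  1.279e+00  7.280e-01]
[[-0.001  0.965 -0.261]
 [-0.001 -0.261 -0.965]
 [-1.    -0.001  0.001]]
r ((277.5925598144531, 196.4574737548828), (38.76576614379883, 40.512813568115234), 1.5943704843521118) (258, 176, 40, 42) [0.46798014 0.36370388 0.036     ]
g ((278.4599914550781, 256.4681701660156), (36.53665542602539, 39.83904266357422), 0.7155354022979736) (260, 237, 38, 40) [0.45103691 0.29761364 0.036     ]
```

View pics/w2.png

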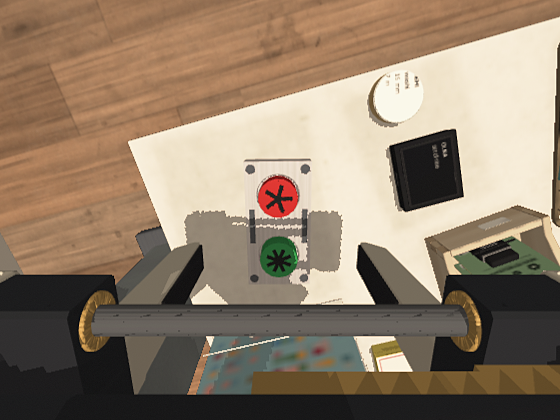

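The wrist view shows the red head at (278,196) and green at (278,256), lined up with the mould axis as wanted. The fingers are left and right of them. The red estimates from the three cameras agree to 3 mm. I'll lower partway and look again.

move_arm(slide=[[30,-2,-2],[60,-2,-3],[84,-2,-3],[84,-2,-3],[84,-2,-3]], rotation=[[0,0,0],[0,0,0],[0,0,0],[0,0,0],[0,0,0]], grip=[1,1,1,1,1])

```text
clock: 2.07
position: [0.4667, 0.3619, 0.064]
eef_rot: [-0.74, 1.566, -2.571]
wrist_force: [0.2, -0.3, 0.4]
gripper_width: 1.001
```

```bash
python3 - <<'E'
from h import *
o=robot.get_obs(); R,p=pose(o); print(o['clock'],p.round(4),o['wrist_force'])
w=vision.get_image("wrist"); cv2.imwrite("pics/w3.png",w["image"])
hsv=cv2.cvtColor(w["image"],cv2.COLOR_BGR2HSV)
for n,m in(('r',((hsv[...,0]<8)|(hsv[...,0]>172))&(hsv[...,1]>130)&(hsv[...,2]>60)),):
    cs,_=cv2.findContours((m*255).astype(np.uint8),0,1); c=max(cs,key=cv2.contourArea); e=cv2.fitEllipse(c)
    q=onz(w,e[0],.036,(R,p)); print(n,e,cv2.boundingRect(c),q,'tool rel mm',R.T@(q-p)*1000)
E
```

```text
2.0667 [0.4667 0.3619 0.064 ] [ 0.22214548 -0.31042341  0.42907576]
r ((281.1566467285156, 224.16688537597656), (52.57006072998047, 56.178123474121094), 0.5314563512802124) (255, 196, 54, 57) [0.46815149 0.36433147 0.036     ] tool rel mm [27.98423425  0.83959263 -2.79053664]
```

View pics/w3.png

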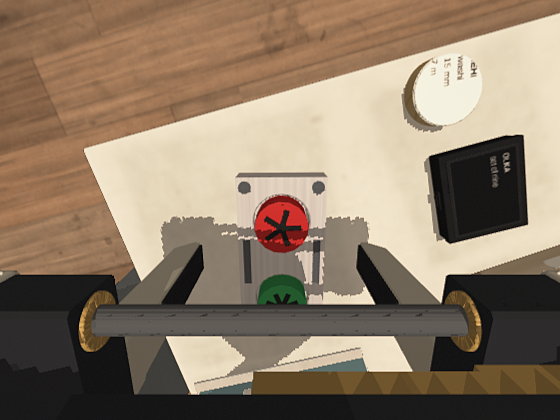

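The red head is at (281,224) with its relief centre near (284,228), midway between the fingers. Once the visible side wall is allowed for, it matches the TCP. I'll lower and grip.

move_arm(slide=[[20,1,0],[34,1,0],[37.5,1,0],[37.5,1,0]], rotation=[[0,0,0],[0,0,0],[0,0,0],[0,0,0]], grip=[1,1,1,1])

```text
clock: 2.45
position: [0.4694, 0.3625, 0.0289]
eef_rot: [-0.027, 1.57, -1.858]
wrist_force: [0.5, 1.1, 0.2]
gripper_width: 1.0
```

move_arm(slide=[[0,0,0],[0,0,0],[0,0,0],[0,0,0],[0,0,0],[0,0,0],[0,0,0],[0,0,0],[0,0,0],[0,0,0]], rotation=[[0,0,0],[0,0,0],[0,0,0],[0,0,0],[0,0,0],[0,0,0],[0,0,0],[0,0,0],[0,0,0],[0,0,0]], grip=[0.4,0.4,0.4,0.4,0.4,0.4,0.4,0.4,0.4,0.4], newtons=40)

```text
clock: 3.28
position: [0.4694, 0.3625, 0.0289]
eef_rot: [-0.193, 1.57, -2.024]
wrist_force: [0.4, 1.2, 0.1]
gripper_width: 0.404
```

```bash
python3 - <<'E'
from h import *
o=robot.get_obs(); R,p=pose(o); print(o['clock'],p.round(4),o['gripper_width'])
w=vision.get_image("wrist"); cv2.imwrite("pics/w4.png",w["image"])
E
```

```text
3.2833 [0.4694 0.3625 0.0289] 0.40422800393904557
```

View pics/w4.png

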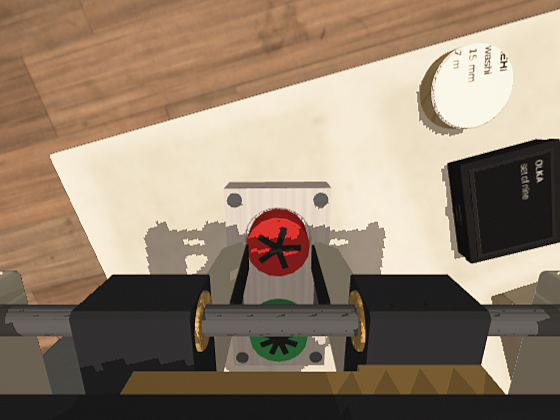

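The red head at (278,240) looks enclosed by the fingertips at about (240,250) and (320,250). But the opening of 0.404 is smaller than the 0.45 expected, so I'll test it by shutting further.

```bash
python3 - <<'E'
import cv2
a=cv2.imread("pics/w4.png")[170:380,190:370]; cv2.imwrite("pics/w4z.png",cv2.resize(a,None,fx=2.8,fy=2.8,interpolation=2))
from h import *
t=vision.get_image("top"); cv2.imwrite("pics/t4.png",cv2.resize(t["image"][215:315,130:260],None,fx=6,fy=6,interpolation=2))
s=vision.get_image("side"); cv2.imwrite("pics/s4.png",cv2.resize(s["image"][110:200,180:300],None,fx=6,fy=6,interpolation=2))
E
```

```text
(no output)
```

View pics/w4z.png

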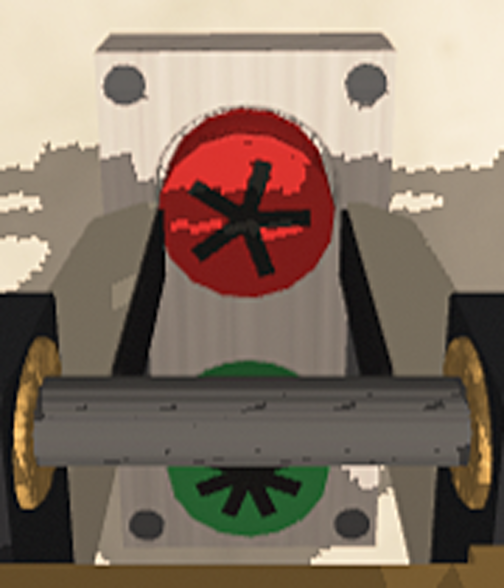

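View pics/s4.png

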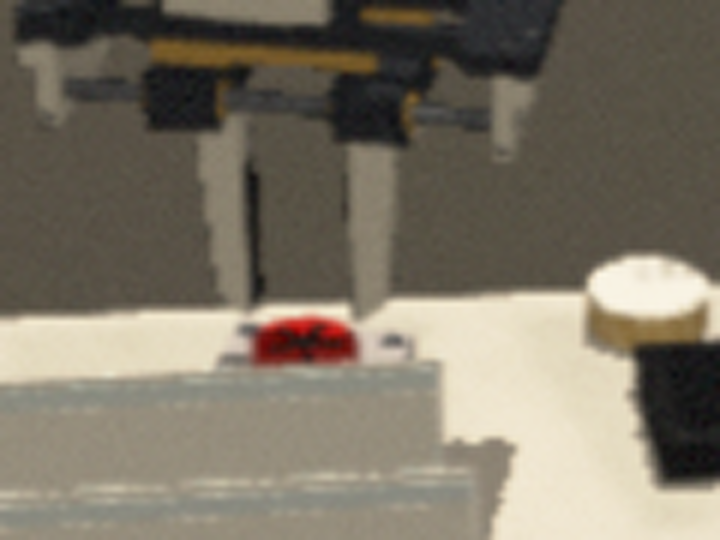

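View pics/t4.png

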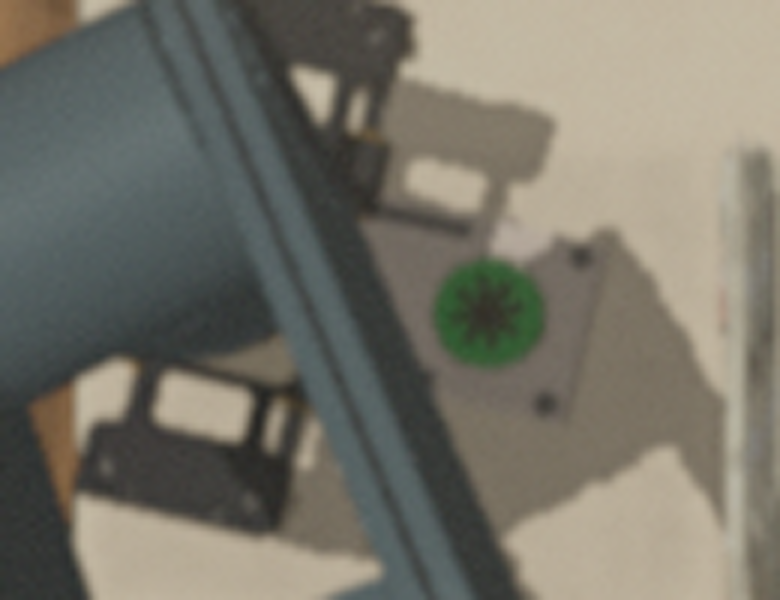

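```bash
python3 - <<'E'
from h import *
o=robot.get_obs(); R,p=pose(o); print(p,o['qpos'])
print(R.round(3))
w=vision.get_image("wrist"); s=vision.get_image("side")
Mi=np.linalg.inv(w["mount"])
for X in ([0,-.019,0],[0,.019,0],[0,-.019,-.0075],[0,.019,-.0075],[-.02,-.019,-.0075]):
    X=np.array(X); c=Mi[:3,:3]@X+Mi[:3,3]; q=w["mtx"]@c; print('wrist',q[:2]/q[2],'side',proj(s,R@X+p))
for z in (.038,.024): print('head side',z,proj(s,np.array([.468,.362,z])))
E
```

```text
[0.46936622 0.36250237 0.02886195] [ 4.70001288e-01  4.88354292e-01  1.63056974e+00 -5.22584862e-04
  1.02322646e+00  7.29928640e-01]
[[-0.     0.966 -0.257]
 [-0.001 -0.257 -0.966]
 [-1.    -0.     0.001]]
wrist [252.46042105 241.12772037] side [223.12439424 169.10981087]
wrist [307.89231246 241.12885724] side [239.12708143 170.4524664 ]
wrist [252.19098935 230.81806851] side [223.85054578 167.4854042 ]
wrist [308.18648731 230.82243196] side [239.76897693 168.81544139]
wrist [249.36872573 241.96094391] side [223.40332956 160.04525907]
head side 0.038 [230.36046412 166.52853563]
head side 0.024 [230.6253307  171.71278849]
```

```bash
python3 - <<'E'
from h import *
print(robot.grip_depth)
a=cv2.imread("pics/w3.png")[220:330,90:470]; cv2.imwrite("pics/w3z.png",cv2.resize(a,None,fx=2,fy=2,interpolation=2))
E
```

```text
0.0188
```

View pics/w3z.png

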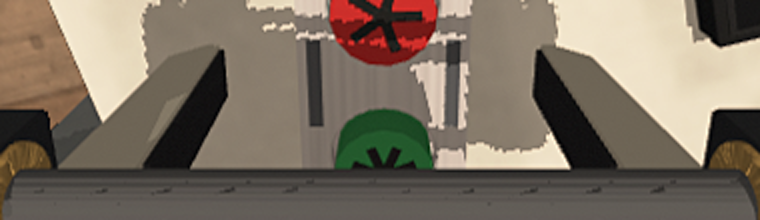

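The pictures settle it. In both the wrist and side views the fingertips lie about 20–24 mm behind the reported TCP, so they closed in the air above the head (no force, opening = command). I'll open again, then go down in guarded steps until the tips touch the mould.

move_arm(slide=[[0,0,1],[0,0,1],[0,0,1],[0,0,1],[0,0,1],[0,0,1],[0,0,1],[6,0,1],[12,0,1],[17,0,1],[17,0,1]], rotation=[[0,0,0],[0,0,0],[0,0,0],[0,0,0],[0,0,0],[0,0,0],[0,0,0],[0,0,0],[0,0,0],[0,0,0],[0,0,0]], grip=[0.7,0.7,0.7,0.7,0.7,0.7,0.7,0.7,0.7,0.7,0.7])

```text
clock: 4.45
position: [0.468, 0.3609, 0.0102]
eef_rot: [-0.708, 1.567, -2.538]
wrist_force: [-0.3, -0.2, -0.1]
gripper_width: 0.699
```

move_arm(slide=[[2,0,0],[4,0,0],[4,0,0]], rotation=[[0,0,0],[0,0,0],[0,0,0]], grip=[0.7,0.7,0.7])

```text
clock: 4.7
position: [0.4677, 0.3607, 0.0056]
eef_rot: [-0.731, 1.566, -2.561]
wrist_force: [-0.2, -0.0, -0.4]
gripper_width: 0.7
```

```bash
python3 - <<'E'
from h import *
o=robot.get_obs(); R,p=pose(o); print(o['clock'],p.round(4),o['gripper_width'],o['wrist_force'])
w=vision.get_image("wrist"); a=w["image"][170:380,160:400]; cv2.imwrite("pics/w5z.png",cv2.resize(a,None,fx=2.8,fy=2.8,interpolation=2))
s=vision.get_image("side"); cv2.imwrite("pics/s5.png",cv2.resize(s["image"][130:190,190:270],None,fx=8,fy=8,interpolation=2))
E
```

```text
4.7 [0.4677 0.3607 0.0056] 0.7004555169935102 [-0.2123551  -0.01722352 -0.41686555]
```

View pics/w5z.png

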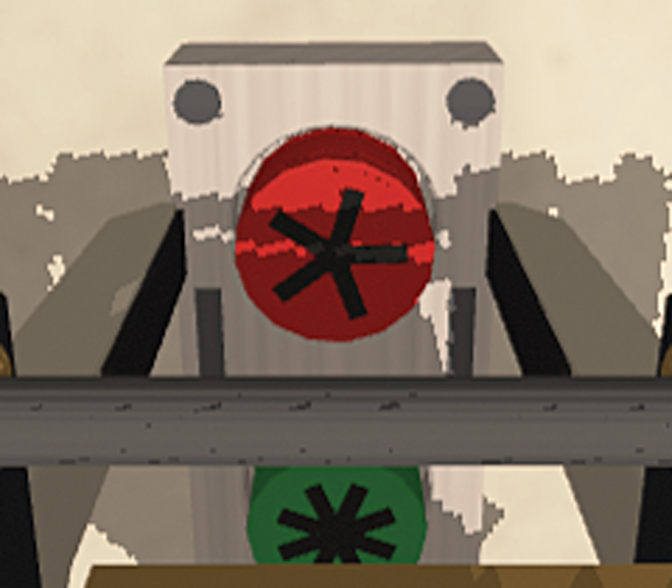

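View pics/s5.png

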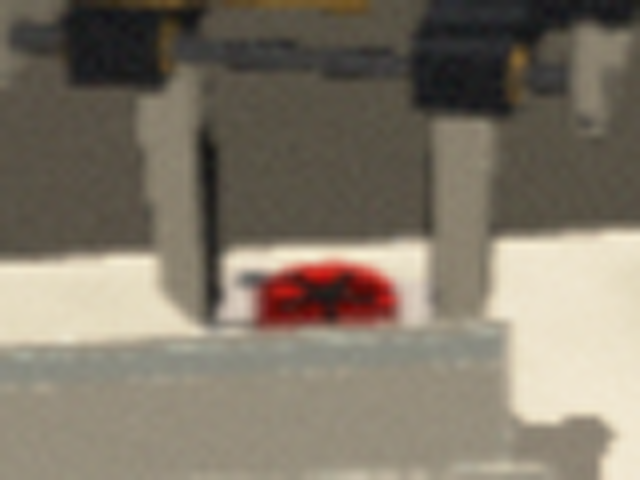

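The fingertips (at zoomed (182,270) and (490,270)) now flank the red head on both sides, with no contact force. In the side view they reach down to the mould top. I'll grip.

move_arm(slide=[[0,0,-1],[0,0,-1],[0,0,-1],[0,0,-1],[0,0,-1],[0,0,-1]], rotation=[[0,0,0],[0,0,0],[0,0,0],[0,0,0],[0,0,0],[0,0,0]], grip=[0.35,0.35,0.35,0.35,0.35,0.35], newtons=40)

```text
clock: 5.3
position: [0.4684, 0.362, 0.0063]
eef_rot: [-0.718, 1.568, -2.549]
wrist_force: [0.6, 0.5, 0.5]
gripper_width: 0.439
```

move_arm(slide=[[0,0,0],[0,0,0],[0,0,0]], rotation=[[0,0,0],[0,0,0],[0,0,0]], grip=[0.3,0.3,0.3])

```text
clock: 5.55
position: [0.4683, 0.362, 0.0063]
eef_rot: [-0.71, 1.568, -2.541]
wrist_force: [0.8, 0.8, 0.2]
gripper_width: 0.44
```

move_arm(slide=[[-10,0,0],[-25,0,0],[-55,0,0],[-90,0,0],[-125,0,0],[-160,0,0],[-185,0,0],[-185,0,0]], rotation=[[0,0,0],[0,0,0],[0,0,0],[0,0,0],[0,0,0],[0,0,0],[0,0,0],[0,0,0]], grip=[0.3,0.3,0.3,0.3,0.3,0.3,0.3,0.3])

```text
clock: 6.22
position: [0.4719, 0.364, 0.1989]
eef_rot: [2.254, 1.562, 0.423]
wrist_force: [0.9, -0.5, 0.1]
gripper_width: 0.44
```

```bash
python3 - <<'E'
from h import *
o=robot.get_obs(); R,p=pose(o); print(o['clock'],p.round(4),o['gripper_width'],o['wrist_force']); print(R.round(4))
w=vision.get_image("wrist"); a=w["image"][170:380,160:400]; cv2.imwrite("pics/w6z.png",cv2.resize(a,None,fx=2.8,fy=2.8,interpolation=2))
s=vision.get_image("side"); cv2.imwrite("pics/s6.png",cv2.resize(s["image"][60:190,170:290],None,fx=5,fy=5,interpolation=2))
# next: to above block, jaws along x: turn & shift
T=np.c_[[0,0,-1.],[1.,0,0],[0,-1.,0]]
print('turn',Ro.from_matrix(R.T@T).as_rotvec(),'shift',R.T@(np.array([.4837,-.1172,.19])-p)*1000)
E
```

```text
6.2167 [0.4719 0.364  0.1989] 0.4404548952761232 [ 0.8577402  -0.50067415  0.10696683]
[[ 0.0081  0.9665 -0.2566]
 [ 0.0036 -0.2566 -0.9665]
 [-1.      0.0069 -0.0056]]
turn [-0.2595228  -0.00467449 -0.00757418] shift [  7.20824171 134.85003906 462.04729808]
```

View pics/w6z.png

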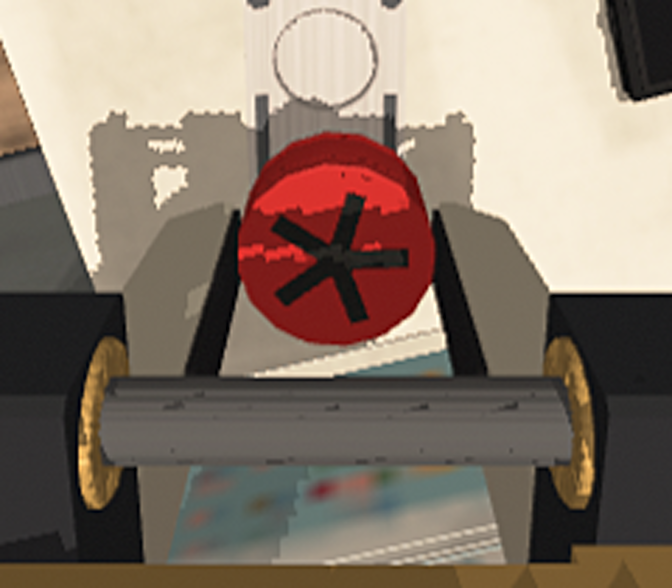

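View pics/s6.png

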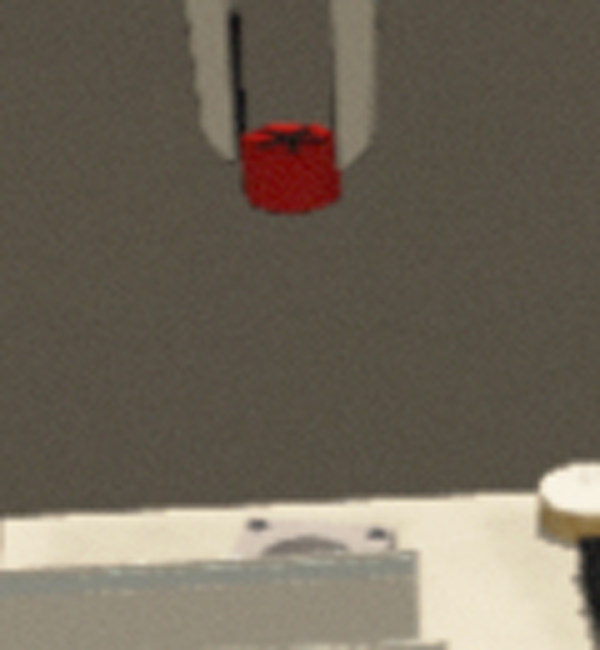

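The head is held level and centred between the fingers: relief at zoomed (335,258), and the mould cavity is empty at the top. Now I'll carry it over the racks.

move_arm(slide=[[0,8,27],[0,18,62],[0,28,97],[0,39,133],[0,49,168],[0,60,204],[0,70,240],[1,80,275],[2,91,311],[4,102,350],[5,113,387],[6,124,425]], rotation=[[-0.02,0,0],[-0.04,0,0],[-0.06,0,0],[-0.08,0,0],[-0.1,0,0],[-0.13,0,0],[-0.15,0,0],[-0.17,0,0],[-0.2,-0.002,-0.004],[-0.22,-0.003,-0.005],[-0.24,-0.004,-0.006],[-0.26,-0.005,-0.008]], grip=[0.3,0.3,0.3,0.3,0.3,0.3,0.3,0.3,0.3,0.3,0.3,0.3])

```text
clock: 7.32
position: [0.4783, -0.0812, 0.1853]
eef_rot: [-1.347, 1.559, -2.916]
wrist_force: [0.8, 0.6, -0.4]
gripper_width: 0.442
```

```bash
python3 - <<'E'
from h import *
o=robot.get_obs(); R,p=pose(o); print(o['clock'],p.round(4),o['gripper_width'],o['wrist_force']); print(R.round(4))
T=np.c_[[0,0,-1.],[1.,0,0],[0,-1.,0]]
print('turn',Ro.from_matrix(R.T@T).as_rotvec(),'shift',R.T@(np.array([.4837,-.1172,.12])-p)*1000)
E
```

```text
7.3167 [ 0.4783 -0.0812  0.1853] 0.4421119863469536 [ 0.84587215  0.62602721 -0.44677357]
[[-0.012   0.9999  0.0014]
 [-0.0027  0.0013 -1.    ]
 [-0.9999 -0.012   0.0027]]
turn [0.0013473  0.00273479 0.01195527] shift [65.28349954  6.13617185 35.79221964]
```

move_arm(slide=[[0,5,25],[10,6,36],[30,6,36],[50,6,36],[65,6,36],[65,6,36],[65,6,36]], rotation=[[0,0,0],[0.001,0.003,0.012],[0.001,0.003,0.012],[0.001,0.003,0.012],[0.001,0.003,0.012],[0.001,0.003,0.012],[0.001,0.003,0.012]], grip=[0.3,0.3,0.3,0.3,0.3,0.3,0.3])

```text
clock: 7.9
position: [0.4819, -0.1167, 0.1185]
eef_rot: [-2.084, 1.566, 2.629]
wrist_force: [0.3, -0.4, 0.1]
gripper_width: 0.442
```

```bash
python3 - <<'E'
from h import *
o=robot.get_obs(); R,p=pose(o); print(o['clock'],p.round(4),o['gripper_width'],o['wrist_force']); print(R.round(4))
w=vision.get_image("wrist"); cv2.imwrite("pics/w7.png",w["image"])
s=vision.get_image("side"); cv2.imwrite("pics/s7.png",cv2.resize(s["image"][225:375,180:340],None,fx=5,fy=4,interpolation=2)); cv2.imwrite("pics/s7f.png",s["image"])
t=vision.get_image("top"); cv2.imwrite("pics/t7.png",t["image"])
E
```

```text
7.9 [ 0.4819 -0.1167  0.1185] 0.4415153786216207 [ 0.27642301 -0.38423994  0.06120139]
[[-4.3e-03  1.0e+00  2.0e-04]
 [ 2.4e-03  2.0e-04 -1.0e+00]
 [-1.0e+00 -4.3e-03 -2.4e-03]]
```

View pics/w7.png

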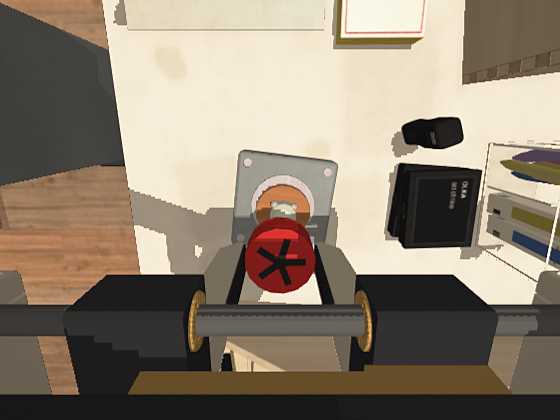

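View pics/s7.png

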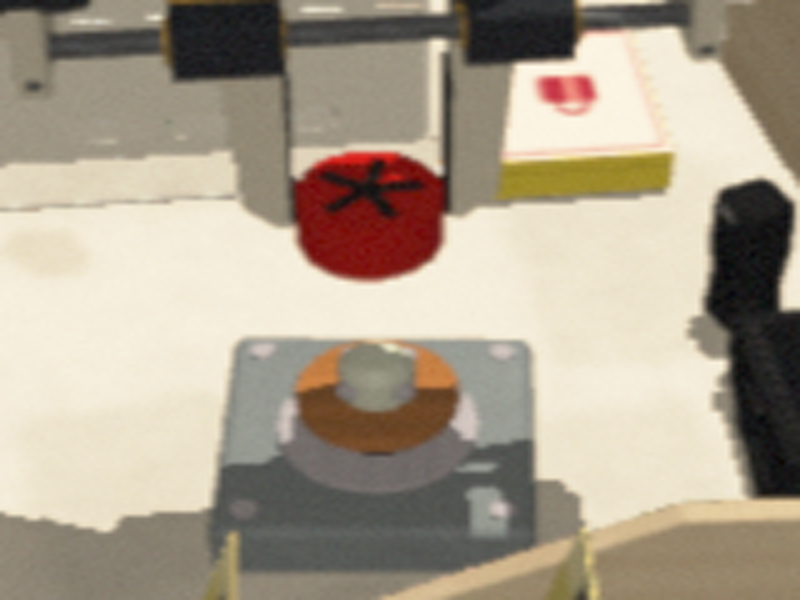

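View pics/t7.png

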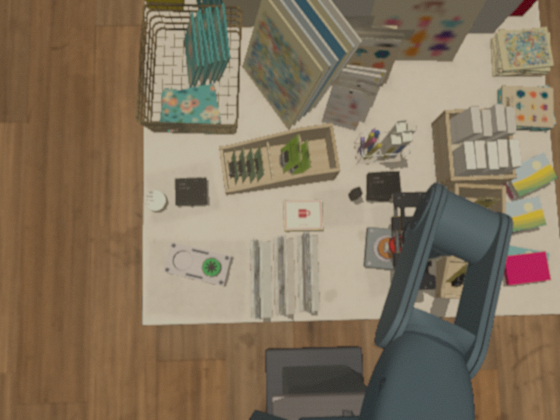

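```bash
python3 - <<'E'
from h import *
o=robot.get_obs(); R,p=pose(o)
s=cv2.imread("pics/s7f.png"); S=vision.get_image("side")
hsv=cv2.cvtColor(s,cv2.COLOR_BGR2HSV)
m=((((hsv[...,0]<6)|(hsv[...,0]>173))&(hsv[...,1]>150)&(hsv[...,2]>50))*255).astype(np.uint8); z=np.zeros_like(m); z[255:300,225:280]=m[255:300,225:280]
cs,_=cv2.findContours(z,0,1); c=max(cs,key=cv2.contourArea); r=cv2.minAreaRect(c); print('box',cv2.boundingRect(c),r)
x,y,w,h=cv2.boundingRect(c)
u=x+(w-1)/2
hc=R@np.array([-.0197,0,.0004])+p   # head mid height
print('pred mid head',hc,proj(S,hc),'meas centre',(u,y+(h-1)/2), 'ray pt',onz(S,(u,y+(h-1)/2),hc[2]))
print('relief',onz(S,(254,272.5),p[2]+.0317))
w=vision.get_image("wrist")
for q,zz in (((283.5,210),.0665),((282,205),.049)): print('stud wrist',onz(w,q,zz,(R,p)))
a=cv2.imread("pics/w7.png")[140:260,210:360]; cv2.imwrite("pics/w7z.png",cv2.resize(a,None,fx=5,fy=5,interpolation=2))
E
```

```text
box (239, 263, 30, 31) ((253.5, 278.0), (30.0, 29.0), 90.0)
pred mid head [ 0.48401993 -0.11789542  0.14065275] [253.95223355 277.88195126] meas centre (253.5, 278.0) ray pt [ 0.48337761 -0.11805947  0.14065275]
relief [ 0.48410208 -0.11985887  0.15265267]
stud wrist [ 0.48721795 -0.11084988  0.0665    ]
stud wrist [ 0.48611248 -0.11113642  0.049     ]
```

View pics/w7z.png

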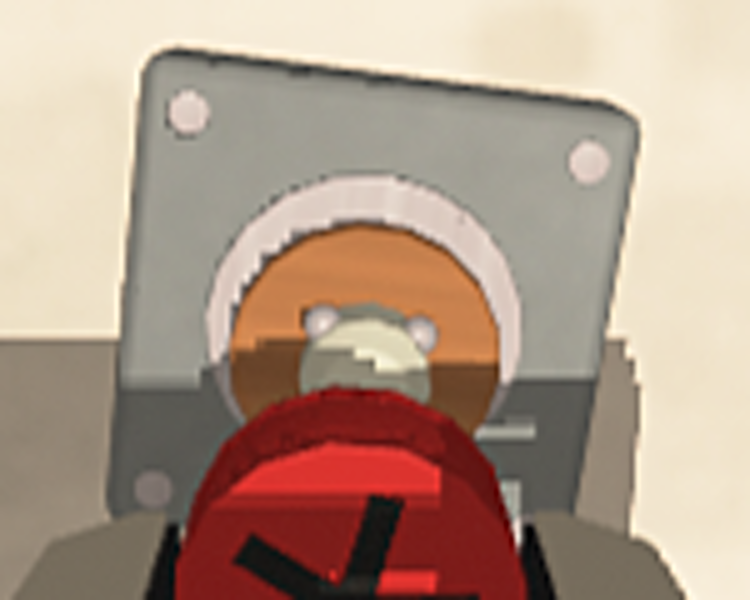

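The side-view check puts the held head within 1 mm of the predicted position. Its offset from the stud is about +2 mm in x. I'll correct that, lower to just above the stud, and raise the grip to 60 N.

move_arm(slide=[[10,1.5,0],[25,1.5,-0.5],[40,1.5,-0.5],[52,1.5,-0.5],[52,1.5,-0.5],[52,1.5,-0.5]], rotation=[[0,0,0],[0,0,0],[0,0,0],[0,0,0],[0,0,0],[0,0,0]], grip=[0.3,0.3,0.3,0.3,0.3,0.3], newtons=60)

```text
clock: 8.65
position: [0.4855, -0.1168, 0.0687]
eef_rot: [1.596, 1.57, 0.026]
wrist_force: [0.2, -0.6, -0.3]
gripper_width: 0.439
```

```bash
python3 - <<'E'
from h import *
o=robot.get_obs(); R,p=pose(o); print(o['clock'],p.round(4),o['gripper_width'],o['wrist_force']); print(R.round(4))
s=vision.get_image("side"); cv2.imwrite("pics/s8.png",cv2.resize(s["image"][255:355,200:310],None,fx=6,fy=6,interpolation=2))
E
```

```text
8.65 [ 0.4855 -0.1168  0.0687] 0.4387689440204652 [ 0.18240846 -0.60589997 -0.31220714]
[[ 5.e-04  1.e+00  8.e-04]
 [ 0.e+00  8.e-04 -1.e+00]
 [-1.e+00  5.e-04 -0.e+00]]
```

View pics/s8.png

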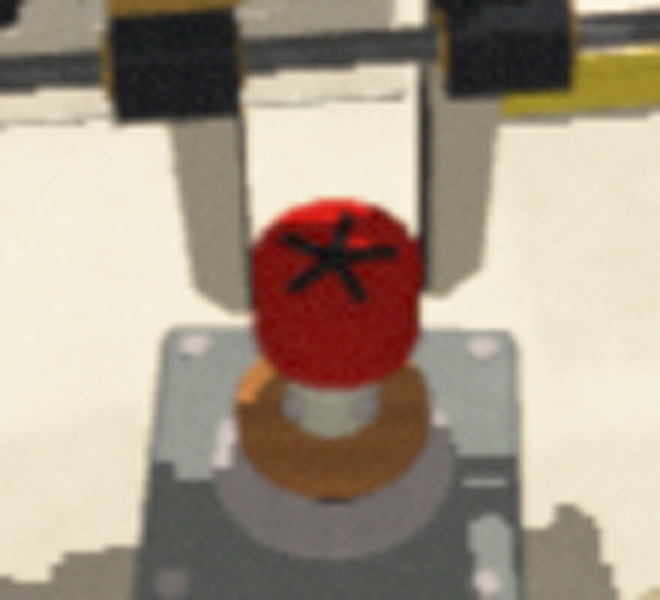

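The head at column 336 sits over the stud and flange at columns 332–334, so it's aligned to about 1 mm. I'll lower to just above the balls.

move_arm(slide=[[4,-0.5,0],[8,-0.5,0],[11,-0.5,0],[14,-0.5,0],[14,-0.5,0]], rotation=[[0,0,0],[0,0,0],[0,0,0],[0,0,0],[0,0,0]], grip=[0.3,0.3,0.3,0.3,0.3])

```text
clock: 9.12
position: [0.4852, -0.117, 0.0549]
eef_rot: [1.303, 1.57, -0.267]
wrist_force: [0.0, -0.0, -0.7]
gripper_width: 0.439
```

move_arm(slide=[[2,0,0],[2,0,0]], rotation=[[0,0,0],[0,0,0]], grip=[0.3,0.3])

```text
clock: 9.28
position: [0.485, -0.1169, 0.0526]
eef_rot: [1.527, 1.57, -0.043]
wrist_force: [0.5, 0.1, -0.5]
gripper_width: 0.434
```

move_arm(slide=[[1.5,0,0],[3,0,0],[3,0,0]], rotation=[[0,0,0],[0,0,0],[0,0,0]], grip=[0.3,0.3,0.3])

```text
clock: 9.53
position: [0.4852, -0.117, 0.0497]
eef_rot: [1.255, 1.57, -0.315]
wrist_force: [-0.1, -0.4, 3.0]
gripper_width: 0.438
```

move_arm(slide=[[1,0,0],[2,0,0],[2,0,0]], rotation=[[0,0,0],[0,0,0],[0,0,0]], grip=[0.3,0.3,0.3])

```text
clock: 9.78
position: [0.4853, -0.1171, 0.048]
eef_rot: [1.117, 1.569, -0.452]
wrist_force: [-1.7, -0.5, 5.6]
gripper_width: 0.437
```

move_arm(slide=[[1,0,0],[2,0,0],[2,0,0]], rotation=[[0,0,0],[0,0,0],[0,0,0]], grip=[0.3,0.3,0.3])

```text
clock: 10.03
position: [0.4854, -0.1173, 0.0465]
eef_rot: [1.018, 1.569, -0.552]
wrist_force: [-2.3, 0.2, 8.4]
gripper_width: 0.437
```

move_arm(slide=[[1,0,0],[2,0,0],[2,0,0]], rotation=[[0,0,0],[0,0,0],[0,0,0]], grip=[0.3,0.3,0.3])

```text
clock: 10.28
position: [0.4854, -0.1175, 0.0452]
eef_rot: [0.915, 1.568, -0.655]
wrist_force: [-3.6, 0.8, 9.6]
gripper_width: 0.436
```

```bash
python3 - <<'E'
from h import *
o=robot.get_obs(); R,p=pose(o); print(o['clock'],p.round(4),o['gripper_width'],o['wrist_force'],o['torque']); print(R.round(4))
s=vision.get_image("side"); cv2.imwrite("pics/s9.png",cv2.resize(s["image"][265:355,205:305],None,fx=7,fy=6.6,interpolation=2))
E
```

```text
10.2833 [ 0.4854 -0.1175  0.0452] 0.43585531610761785 [-3.61271942  0.81157699  9.64621994] [ 5.89418946e-02  7.74298275e-01 -4.24412149e-04]
[[ 0.0019  1.      0.0012]
 [-0.0015  0.0012 -1.    ]
 [-1.      0.0019  0.0015]]
```

View pics/s9.png

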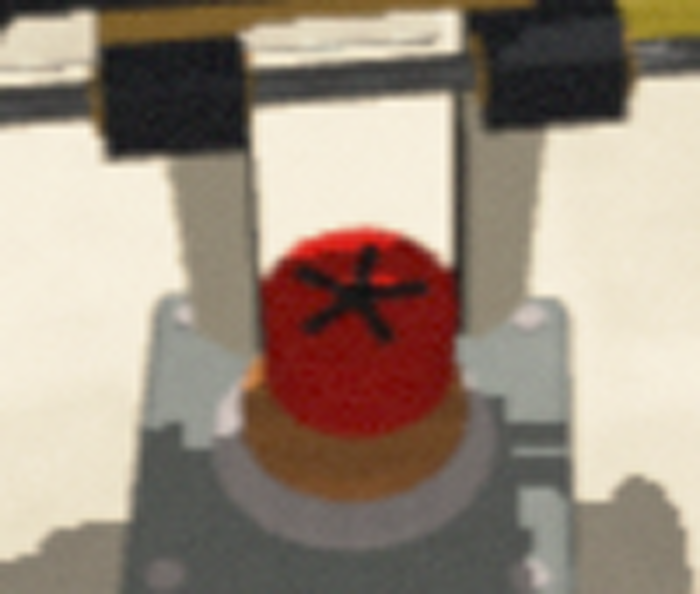

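The head's centre at column 361 is 6 zoomed px (about 1.3 mm) to +x of the flange centre at 355, which matches the -x force. I'll shift back and keep pressing.

move_arm(slide=[[0,-1.5,0],[1,-1.5,0],[2,-1.5,0],[2,-1.5,0]], rotation=[[0,0,0],[0,0,0],[0,0,0],[0,0,0]], grip=[0.3,0.3,0.3,0.3])

```text
clock: 10.67
position: [0.4848, -0.1178, 0.0443]
eef_rot: [1.028, 1.566, -0.542]
wrist_force: [-1.1, 0.6, 11.5]
gripper_width: 0.433
```

move_arm(slide=[[1,0,0],[1.5,0,0],[1.5,0,0]], rotation=[[0,0,0],[0,0,0],[0,0,0]], grip=[0.3,0.3,0.3])

```text
clock: 10.92
position: [0.4846, -0.1172, 0.0429]
eef_rot: [1.215, 1.567, -0.354]
wrist_force: [0.1, 2.9, -5.2]
gripper_width: 0.437
```

Click: the force dropped from 11.5 to -5 N. Next I'll seat it home.

move_arm(slide=[[0.5,0,0],[1,0,0],[1,0,0]], rotation=[[0,0,0],[0,0,0],[0,0,0]], grip=[0.3,0.3,0.3])

```text
clock: 11.17
position: [0.4842, -0.1169, 0.0414]
eef_rot: [1.264, 1.568, -0.306]
wrist_force: [-0.2, 1.6, -3.0]
gripper_width: 0.437
```

move_arm(slide=[[1,0,0],[2,0,0],[2,0,0]], rotation=[[0,0,0],[0,0,0],[0,0,0]], grip=[0.3,0.3,0.3])

```text
clock: 11.42
position: [0.4842, -0.117, 0.0394]
eef_rot: [1.256, 1.568, -0.313]
wrist_force: [-0.1, 0.9, 3.8]
gripper_width: 0.431
```

```bash
python3 - <<'E'
from h import *
o=robot.get_obs(); R,p=pose(o); print(o['clock'],p.round(4),o['gripper_width'],o['wrist_force'],o['torque']); print(R.round(4))
s=vision.get_image("side"); cv2.imwrite("pics/s10.png",cv2.resize(s["image"][265:355,205:305],None,fx=7,fy=6.6,interpolation=2))
E
```

```text
11.4167 [ 0.4842 -0.117   0.0394] 0.4313660412411395 [-0.103765    0.92635827  3.8329161 ] [0.24026321 0.36703524 0.01649352]
[[ 2.7e-03  1.0e+00  1.0e-03]
 [-9.0e-04  1.0e-03 -1.0e+00]
 [-1.0e+00  2.7e-03  9.0e-04]]
```

View pics/s10.png

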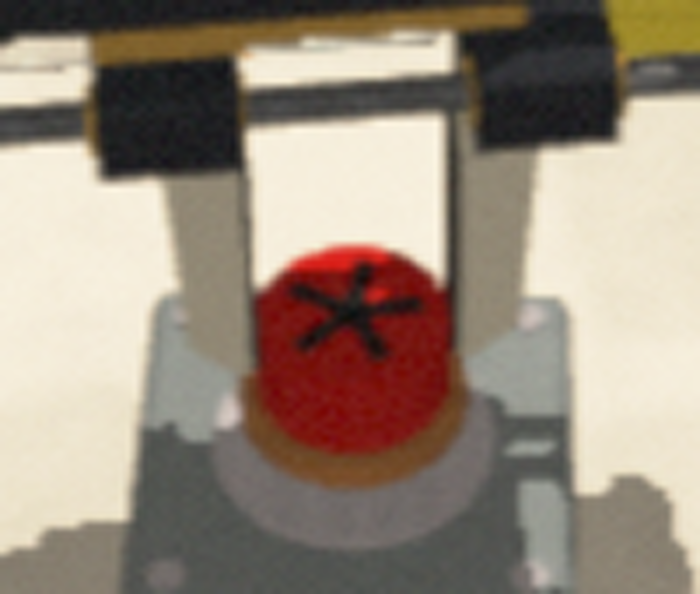

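The head is centred over the flange with its rim down on it, and the force is building from the spring (3.8 N). I'll press on toward about 5 mm and 9 N.

move_arm(slide=[[1,0,0],[2,0,0],[2,0,0]], rotation=[[0,0,0],[0,0,0],[0,0,0]], grip=[0.3,0.3,0.3])

```text
clock: 11.72
position: [0.4842, -0.117, 0.0376]
eef_rot: [1.239, 1.568, -0.331]
wrist_force: [-1.3, 2.0, 6.2]
gripper_width: 0.435
```

move_arm(slide=[[1,0,0],[2.5,0,0],[2.5,0,0]], rotation=[[0,0,0],[0,0,0],[0,0,0]], grip=[0.3,0.3,0.3])

```text
clock: 11.97
position: [0.4842, -0.117, 0.0355]
eef_rot: [1.205, 1.568, -0.364]
wrist_force: [-1.9, 2.5, 9.7]
gripper_width: 0.433
```

```bash
python3 - <<'E'
from h import *
for i in range(4):
    s=vision.get_image("side"); o=robot.get_obs(); print(o['clock'],o['position'].round(4),o['wrist_force'].round(1))
cv2.imwrite("pics/s11.png",cv2.resize(s["image"][265:355,205:305],None,fx=7,fy=6.6,interpolation=2))
a=cv2.imread("pics/side0.png")
w=vision.get_image("wrist"); cv2.imwrite("pics/w11.png",w["image"])
t=vision.get_image("top"); cv2.imwrite("pics/t11.png",t["image"])
E
```

```text
12.0167 [ 0.4842 -0.117   0.0356] [-2.7  1.7  8.5]
12.0667 [ 0.4842 -0.117   0.0357] [-3.   3.1  8.4]
12.1167 [ 0.4843 -0.117   0.0357] [-2.8  1.9  8.4]
12.1667 [ 0.4843 -0.117   0.0357] [-3.3  1.6  8.5]
```

View pics/s11.png

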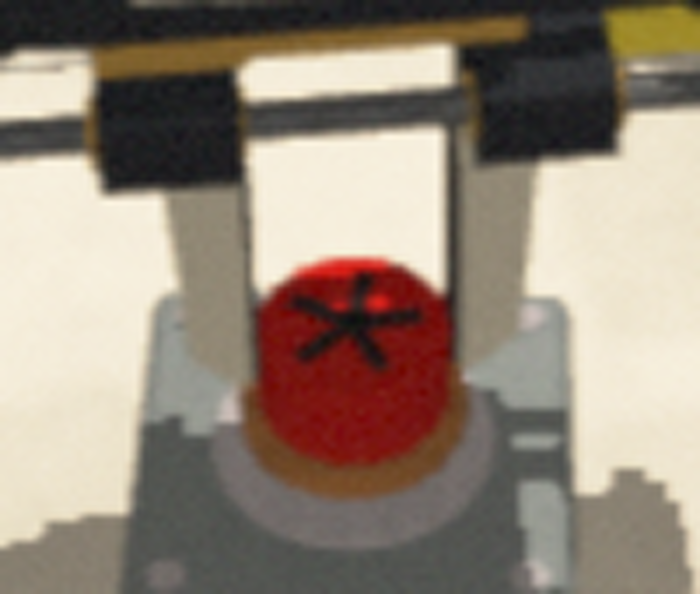

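View pics/w11.png

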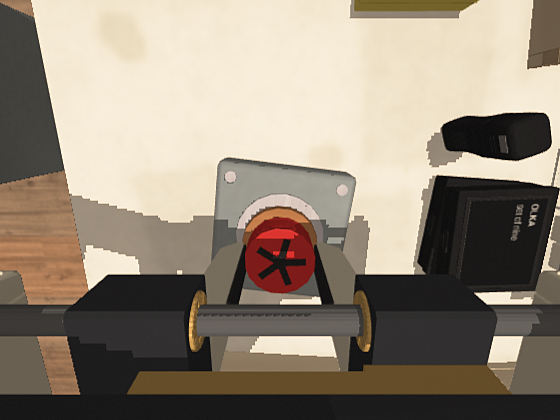

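View pics/t11.png

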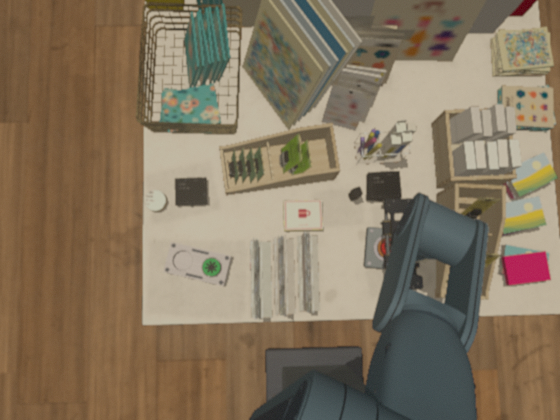

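```bash
python3 - <<'E'
from h import *
s=vision.get_image("side"); I0=cv2.imread("pics/side0.png"); I=s["image"]
print('px/mm',proj(s,np.array([.4845,-.142,.045]))-proj(s,np.array([.4845,-.142,.046])))
for d in (0,.004,.005,.006): print(d,'rim front row',proj(s,np.array([.4845,-.1175-.021,.049-d])),'flange top front',proj(s,np.array([.4845,-.1175-.025,.049-d])))
print('collar front',proj(s,np.array([.4845,-.1175-.031,.029])))
u=255
for r in range(322,352): print(r,I0[r,u-1:u+2].mean(0).astype(int),I[r,u-1:u+2].mean(0).astype(int))
E
```

```text
px/mm [0.00805167 0.44743769]
0 rim front row [256.40244933 333.13020857] flange top front [256.6436859  335.29339131]
0.004 rim front row [256.43531539 334.92364502] flange top front [256.67589077 337.08779224]
0.005 rim front row [256.4434975  335.37012706] flange top front [256.68390813 337.53450577]
0.006 rim front row [256.45166593 335.81586205] flange top front [256.69191201 337.98046842]
collar front [257.16359484 347.43439476]
322 [123 142 142] [ 14  21 119]
323 [112 130 131] [ 15  20 120]
324 [113 130 132] [ 10  16 119]
325 [113 130 132] [ 13  20 126]
326 [109 127 130] [ 17  21 126]
327 [ 96 116 127] [ 13  17 125]
328 [ 51  87 129] [ 18  18 128]
329 [ 58 114 177] [ 17  21 127]
330 [ 59 115 179] [ 12  14 126]
331 [ 60 115 177] [ 15  19 126]
332 [ 59 115 180] [ 14  18 124]
333 [ 58 113 179] [ 16  21 126]
334 [ 60 111 173] [ 20  28 126]
335 [ 43  85 132] [ 31  50 113]
336 [ 39  74 113] [ 40  71 110]
337 [ 39  66 102] [ 41  75 117]
338 [53 60 71] [ 39  77 119]
339 [ 95  97 104] [ 49  81 121]
340 [ 96  99 105] [ 70  90 116]
341 [ 97 100 106] [101 105 114]
342 [ 95  98 104] [103 106 114]
343 [ 98 101 106] [105 108 114]
344 [113 116 122] [105 107 112]
345 [150 155 165] [106 108 114]
346 [167 172 183] [106 110 115]
347 [140 144 154] [108 111 116]
348 [109 113 114] [92 93 96]
349 [133 140 137] [79 83 81]
350 [136 144 140] [80 84 83]
351 [137 146 141] [82 87 83]
```

The flange edge moved from row 338.3 to 340.3 (about 4.5 mm down). The rim edge at row 335.3 matches a flush head at about 4.8 mm travel, and the force holds steady at 8.5 N. I'm handing in.

```bash
python3 - <<'E'
from h import *
o=robot.get_obs(); print(o['clock'],o['position'].round(4),o['wrist_force'].round(1),o['gripper_width'])
print(job.hand_in())
E
```

```text
12.3167 [ 0.4843 -0.117   0.0357] [-2.1  1.7  8. ] 0.4340523748448526
the job is handed in; nothing more can be done
None
```

The red head is clicked onto the stud, and I handed the job in at 12.3 s with the fingers still gripping it and pressing the flange part way down. The hand-in gives no verdict.

- **Click and seating:** the force dropped from 11.5 N to about -5 N at the click. After that it rose by roughly 1.5 N per mm, as expected for the head seated and moving on the spring.
- **Final press:** the push held steady at about 8 to 8.5 N. In the side view the flange is about 4.5 mm down, and the rim edge matches a flush head at about 4.8 mm, well short of the 10 mm stop.
- **Rest of the scene:** the green head is still in the mould, and the last pictures showed nothing else moved.

These points disagreed or were not perfect:
- **Fingertips:** they lie about 20 mm behind the reported TCP, not at it. The first grip therefore closed in the air above the head, and I opened, went lower and gripped again using the pictures.
- **Ball contact:** it came about 2 mm lower than I had worked out.
- **Click force:** the 11.5 N peak was slightly above the stated 7 to 10 N, and the head sat about 1.3 mm off centre until I corrected it while pressing.
- **Sideways force:** about 3 N remained at the end.

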